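# Shift the pellet shuttle round its L-shaped slot to the lens

### The job

Push the pellet shuttle on the small sample stage along its L-shaped slot: straight along the first leg, round the corner, and down the second leg until it is fully home at the end in front of the lens housing. Only push it with the fingertips or the outside of the fingers; do not pinch it between the fingers or lift it. Leave the amber vial, the pellet die and the jar standing where they are.

Things in the scene. Friction and masses are not known exactly. Their poses are not given: they have to be found in the camera images.
- stage: the sample stage: flat aluminium box with grey cover, 162 (its x) x 152 (its y) x 21 mm high, fixed to the bench, with three hold-down lugs 15 mm out at the left and right, 8 mm high. Origin: centre of its underside, z up. L-shaped slot, 20 mm wide: first leg along its +x, second along its -y. Past home a lens housing, 52 x 30 x 56 mm high, spans x 19 to 71, y -77 to -107 mm, fixed to it
- shuttle: loose follower caught in the slot by a 48 mm foot under the cover: glides easily (under 0.5 N, 0.14 kg), stays where left, cannot turn. Its black post, 26 mm square with notched corners, stands 25 to 65 mm above the bench, sides facing along the stage's x and y. Origin: on the post's axis, 6 mm above the bench. Starts on the first leg, up to 30 mm from its start
- cheek_near: flat side of the shuttle's post that faces the stage's -x (20 wide x 38 mm high); origin at the middle of its lower edge, 26 mm above the bench, 11.5 mm from the post's axis; the outer face is 13 mm from the axis
- cheek_far: the same, side that faces the stage's +x
- cheek_left: the same, side that faces the stage's +y
- cheek_right: the same, side that faces the stage's -y, with the small white pellet in its ring
- slot_start (a point): start of the slot's first leg, at (-45, +40) mm in the stage's frame, on the cover's top, 21 mm above the bench; the shuttle's axis can go 2 mm past
- slot_corner (a point): corner of the slot, at (+45, +40) mm in the stage's frame, on the cover's top; where the shuttle's axis must turn; it stops 2 mm past this point
- slot_home (a point): home, end of the second leg, at (+45, -40) mm in the stage's frame, on the cover's top; the shuttle's axis stops at most 2 mm past this point
- vial: bystander: loose amber vial with a black cap, 24 mm diameter, 62 mm high; origin at the centre of its underside
- die: bystander: loose steel pellet die, 37 mm diameter, 48 mm high; origin at the centre of its underside
- jar: bystander: loose jar with a blue lid, 51 mm diameter, 56 mm high; origin at the centre of its underside
Mind the look-alikes: they are no part of the job. Leave any red look-alike of the shuttle alone.

How it is judged:
On the way, in this order (a step that is already met when the one before it is completed fails the run):
1. the shuttle has reached the corner at the end of the first leg (x of shuttle in the frame of stage above 0.04 m), for 0.1 s.
2. the shuttle is home at the end of the second leg (y of shuttle in the frame of stage below -0.035 m), for 0.1 s.
At the end, for the whole second after the job is handed in: The shuttle's axis is within 5 mm of the nominal home position along the second leg, at rest in the slot; the vial, die and jar stand upright within 20 mm of where they started (y of shuttle in the frame of stage below -0.035 m and x of shuttle in the frame of stage above 0.038 m and z of shuttle in the frame of stage below 0.012 m and linear speed of shuttle below 0.01 m/s and angle between each of vial, die, jar's own z axis and vertical below 0.2 rad and distance of each of vial, die, jar from where it was at the start of the episode below 0.02 m); the robot touches nothing.
It fails at once if the shuttle was pinched: fingers pressed on two opposite sides of its post at once (contact force between each of cheek_near, cheek_far and the fingers above 2 N or contact force between each of cheek_left, cheek_right and the fingers above 2 N).
It fails at once if the shuttle was lifted out of its slot (z of shuttle in the frame of stage above 0.014 m).
It fails at once if the amber vial was pushed, tipped or carried (distance of vial from where it was at the start of the episode above 0.02 m or angle between vial's own z axis and vertical above 0.3 rad).
It fails at once if the pellet die was pushed, tipped or carried (distance of die from where it was at the start of the episode above 0.02 m or angle between die's own z axis and vertical above 0.3 rad).
It fails at once if the jar was pushed, tipped or carried (distance of jar from where it was at the start of the episode above 0.02 m or angle between jar's own z axis and vertical above 0.3 rad).
It also fails if it takes over 48 s, if anything falls off the work surface, if the arm or the gripper's body presses on something with over 40 N, if the wrist force passes 120 N, or if a joint passes its speed limit or range.

### The arm

A 7-joint arm with a two-finger parallel gripper is mounted at the origin on a cart in front of the work surface, level with it; the furniture and walls round the work are solid. World frame = base frame: x ahead of the robot, y to its left, z up, the work surface at z = 0. Lengths are in m, angles in rad, forces in N, time in s.
With the tool pointing down it reaches from about 0.425 to 0.925 m from the base axis. Payload 6.8 kg.
Tool frame: the origin (TCP) lies between the finger pads; the fingertips stand 22 mm ahead of it and the grasp point (between the pads) lies 3 mm ahead of it (bot.tip_reach is the distance from the TCP to the fingertips, in m); z points along the fingers, x is the direction in which the jaws open and shut, and the axes are right-handed (so a half turn about z gives the same grasp; the last joint's range is limited). The gripper opens to 85 mm and grips with 20 to 120 N. Pads are 22 mm wide; open, the fingers measure 114 mm over their backs; the gripper's body (76 mm by 85 mm) begins 54 mm behind the grasp point. The pads swing forward as they close: fully open they stand 13 mm farther back than shut.
Start: joints at [1.128, 0.477, 0.022, 1.555, -0.011, 1.109, -0.083], TCP at [0.222, -0.638, 0.222] pointing down, gripper open.
Joint ranges: [-2.96, 2.96], [-0.34, 2.1], [-1.41, 1.46], [0.24, 2.44], [-1.37, 4.51], [0.17, 1.92], [-2.96, 2.96]. Speed limits (rad/s): [2.39, 2.39, 3.14, 3.14, 3.14, 3.14, 3.14].

### API

Orientations are given as a unit quaternion [w, x, y, z].
In Python, from station import bot gives the robot as it stands.
- The arm moves only by the tool step_arm, never from a script. Its argument "targets" is a list of rows, each a list of 5 numbers: the shift along the tool's x, y, z in mm, then the turn about the tool's z in degrees, then the closure, from 0 (fully open) to 1 (shut). In form: [[dx, dy, dz, spin, jaw], ...]. A call has 1 to 20 rows; each row is the pose to reach, as a shift and turn from the pose commanded when the call began, along the tool's axes at that moment; what a row does not reach only later rows make up. A row lasts 1/12 s, in which the tool goes at most 41.7 mm and 7.16 degrees, less where a joint would pass 70% of its speed; a pose out of reach is approached as far as the arm can. A call with a gripper value outside its range is refused whole. The fingers move at their own pace and stop on an object; "newtons" is the grip in N (left out, the last holds). Time passes only in rows, so rows that repeat a pose let the fingers close. It gives the time, the measured TCP pose, the force and the opening at its end, in the units of the state.
- bot.get_obs(): the state, without advancing time (a new reading comes with each control period).
- bot.read_camera(name): name is "side" or "top"; returns a dict with "frame" (420x560x3 uint8, red, green, blue), "z_map" (420x560 float32, m along the optical axis (not along the pixel's ray), 0 where there is no reading), "fov_y" (degrees; the focal length in pixels is half the picture's height over the tangent of half this angle, whatever the lens; pixels are square), "cx", "cy" (the principal point, pixels), "R" (3x3) and "t" (3): a world point X has camera coordinates R X + t. Camera axes: x right, y down, z forward; pixel columns grow to the right and rows downward; lengths in m; the calibration is good to about 2 mm. A picture is of the moment at which its call begins.
- bot.hand_in(): hands the job in, once; it reports no verdict.
The state is a dict: "t": time; "q": joint angles; "joint_vel": joint speeds; "joint_torque": joint torques, N m; "eef_pos": TCP position; "tool_rot": TCP orientation; "contact_force": force on the tool from outside, world axes, zero at the start; "torque": the same for the moment, N m; "gripper_width": opening from 0.0 (shut) to 1.0 (fully open).
Only numpy, scipy, OpenCV 4.12 (cv2) and the standard library are available. Lean on these libraries where they do the work, as an engineer would, in place of code of your own. Each camera call takes 0.05 s, during which the arm holds its last target.

## Working session

There is one attempt and no reset: what is moved stays moved. The work goes in short steps, Python scripts to look and compute and a tool call to move; the robot and the scene stay as the last step left them, time stands still between calls to the robot, and variables do not carry over. Pictures are saved under pics/ and viewed, and the job is handed in when it is done.

Besides the shell and the picture viewer there is one more tool, called after "Request:" in YAML: its name, and indented under it one key for each argument. step_arm: Moves the arm, as the interface text tells. Its arguments: {"type":"object","properties":{"targets":{"type":"array"},"newtons":{"type":"number"}},"required":["targets"]}

```bash
mkdir -p pics; ls; cat > h.py <<'E'
import numpy as np, cv2
from station import bot
def cam(n):
    c=bot.read_camera(n); c['f']=210/np.tan(np.radians(c['fov_y'])/2); return c
def save(c,n): cv2.imwrite('pics/'+n,cv2.cvtColor(c['frame'],cv2.COLOR_RGB2BGR))
def ray(c,u,v,z):
    d=c['R'].T@np.array([(u-c['cx'])/c['f'],(v-c['cy'])/c['f'],1]); o=-c['R'].T@c['t']
    return o+d*(z-o[2])/d[2]
def cloud(c):
    v,u=np.mgrid[0:420,0:560]; Z=c['z_map']
    P=np.stack([(u-c['cx'])/c['f']*Z,(v-c['cy'])/c['f']*Z,Z],-1)
    return (P-c['t'])@c['R']
def proj(c,X):
    p=c['R']@np.array(X)+c['t']; return p[:2]/p[2]*c['f']+[c['cx'],c['cy']]
E
python3 - <<'E'
from h import *
for n in('side','top'):
    c=cam(n); save(c,n+'0.png'); print(n,c['fov_y'],c['cx'],c['cy'],c['R'].round(3).tolist(),c['t'])
print(bot.get_obs(),bot.tip_reach)
E
```

```text
pics
side 42.70879334895046 277.0619636955619 209.00192151231963 [[0.999, 0.053, 0.011], [0.038, -0.547, -0.836], [-0.038, 0.835, -0.548]] [-0.51718191  0.05221419  0.9449173 ]
top 44.42681847303211 281.05125294733216 205.35126300433632 [[-0.025, -0.999, -0.024], [-0.998, 0.026, -0.056], [0.057, 0.023, -0.998]] [0.12518944 0.50144524 0.91338894]
{'t': 0.1, 'q': array([ 1.12789674,  0.47774756,  0.02232394,  1.55631798, -0.01151961,
        1.10932943, -0.08311301]), 'joint_vel': array([ 0.00192762, -0.00204736,  0.00064514, -0.003844  ,  0.00073911,
        0.00017363,  0.00018642]), 'joint_torque': array([ 4.81085008e-03, -5.97755063e+01,  1.61399927e+00, -2.81950754e+01,
        1.28786746e-02,  5.02645664e-03, -1.95673050e-05]), 'eef_pos': array([ 0.22161822, -0.63700509,  0.22111701]), 'tool_rot': array([-4.45035541e-04,  8.15043974e-01, -5.79398497e-01, -7.09357639e-04]), 'contact_force': array([-0.33789268, -0.4556104 , -0.02890349]), 'torque': array([-0.05439101,  0.01440932,  0.00307254]), 'gripper_width': 0.998896755283588} 0.022
```

View pics/side0.png

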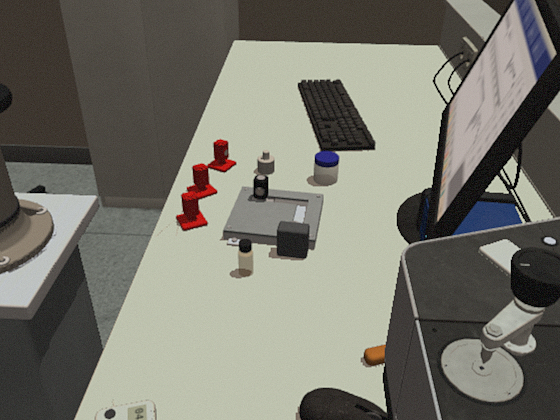

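View pics/top0.png

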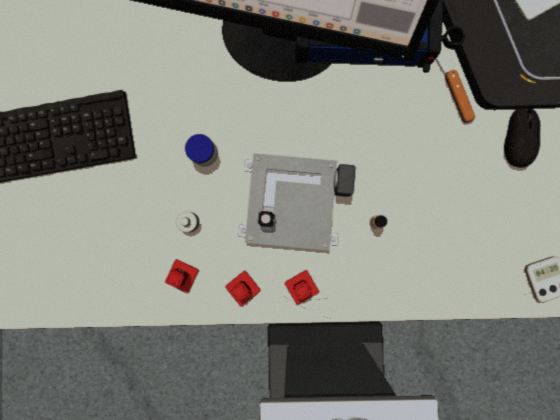

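The side view shows the shuttle post at about (261,187) and the lens housing at (293,240). In the top view the stage is centred near (291,202), with the post at (266,219), housing (345,180), vial (380,222), die (188,222) and jar (201,149). The first leg runs roughly along world +x and the second along world -y. Next I measure these.

```bash
python3 - <<'E'
from h import *
from scipy import ndimage
c=cam('top');W=cloud(c);s=cam('side');Ws=cloud(s)
im=c['frame'].astype(int)
H=W[...,2]
roi=np.zeros(H.shape,bool);roi[145:260,235:345]=1
m=roi&(H>0.014)&(H<0.028)
m=ndimage.binary_opening(m,iterations=3)
cn,_=cv2.findContours(m.astype(np.uint8),cv2.RETR_EXTERNAL,cv2.CHAIN_APPROX_NONE)
k=max(cn,key=cv2.contourArea);r=cv2.minAreaRect(k);print(r)
B=np.array([ray(c,*p,.021) for p in cv2.boxPoints(r)]);print(B.round(4),B.mean(0))
print([np.linalg.norm(B[i]-B[i-1]) for i in range(4)])
print('cover z',np.median(H[m]))
# tall things
for n,WW in(('top',W),('side',Ws)):
  t=(WW[...,2]>0.035)&(WW[...,2]<.09)&(WW[...,0]>.3)&(WW[...,0]<.75)&(abs(WW[...,1])<.4)
  l,N=ndimage.label(t)
  for i in range(1,N+1):
    q=l==i
    if q.sum()<15: continue
    P=WW[q];zt=np.percentile(P[:,2],95);T=P[P[:,2]>zt-.006]
    v,u=np.where(q)
    print(n,q.sum(),'uv',u.min(),u.max(),v.min(),v.max(),'top',zt.round(3),'min',T.min(0).round(4),'max',T.max(0).round(4),'c',((T.max(0)+T.min(0))/2).round(4))
x0=cv2.resize(c['frame'][135:275,150:410],None,fx=3,fy=3,interpolation=cv2.INTER_CUBIC)
cv2.imwrite('pics/z0.png',x0[...,::-1])
x0=cv2.resize(s['frame'][120:290,160:350],None,fx=3.5,fy=3.5,interpolation=cv2.INTER_CUBIC)
cv2.imwrite('pics/z1.png',x0[...,::-1])
E
```

```text
((291.4017333984375, 201.38140869140625), (85.25116729736328, 90.1671142578125), 5.355824947357178)
[[0.4396 0.1789 0.021 ]
 [0.6012 0.1603 0.021 ]
 [0.5824 0.0076 0.021 ]
 [0.4217 0.0276 0.021 ]] [0.51122131 0.09361576 0.021     ]
[np.float64(0.15236856950477004), np.float64(0.1626549914157241), np.float64(0.15381044942666047), np.float64(0.1618578178500831)]
cover z 0.021251810250361356
top 1106 uv 465 559 52 107 top 0.088 min [ 0.6637 -0.3562  0.082 ] max [ 0.749  -0.2182  0.09  ] c [ 0.7063 -0.2872  0.086 ]
top 134 uv 422 439 53 71 top 0.082 min [ 0.7487 -0.1626  0.0784] max [ 0.7499 -0.1499  0.0886] c [ 0.7493 -0.1563  0.0835]
top 712 uv 185 215 134 163 top 0.059 min [0.5817 0.2272 0.0528] max [0.6315 0.2771 0.0613] c [0.6066 0.2521 0.0571]
top 169 uv 520 537 134 153 top 0.038 min [ 0.5839 -0.3413  0.035 ] max [ 0.6174 -0.3102  0.0401] c [ 0.6007 -0.3257  0.0375]
top 585 uv 334 355 164 195 top 0.058 min [ 0.5187 -0.0184  0.0524] max [0.5715 0.0171 0.0618] c [ 0.5451 -0.0007  0.0571]
top 231 uv 258 274 211 226 top 0.068 min [0.467  0.1254 0.0622] max [0.493  0.1513 0.0705] c [0.4
[... 1106 characters left out ...]
.065 min [0.4667 0.1216 0.059 ] max [0.4929 0.1501 0.0665] c [0.4798 0.1359 0.0628]
side 268 uv 182 198 192 210 top 0.059 min [0.3418 0.0617 0.0535] max [0.3708 0.09   0.061 ] c [0.3563 0.0759 0.0572]
side 606 uv 277 309 221 242 top 0.056 min [ 0.5178 -0.0236  0.0497] max [0.5707 0.0166 0.0566] c [ 0.5443 -0.0035  0.0532]
side 268 uv 238 253 239 260 top 0.061 min [ 0.4603 -0.073   0.0556] max [ 0.4799 -0.0496  0.0625] c [ 0.4701 -0.0613  0.0591]
side 638 uv 385 401 336 419 top 0.088 min [ 0.6634 -0.3865  0.0821] max [ 0.6649 -0.2687  0.09  ] c [ 0.6641 -0.3276  0.086 ]
side 24 uv 337 343 397 404 top 0.037 min [ 0.605  -0.3324  0.035 ] max [ 0.6122 -0.3217  0.0368] c [ 0.6086 -0.3271  0.0359]
```

View pics/z0.png

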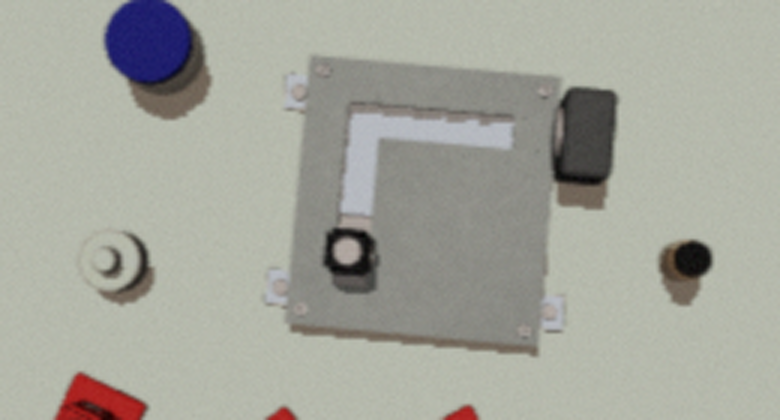

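View pics/z1.png

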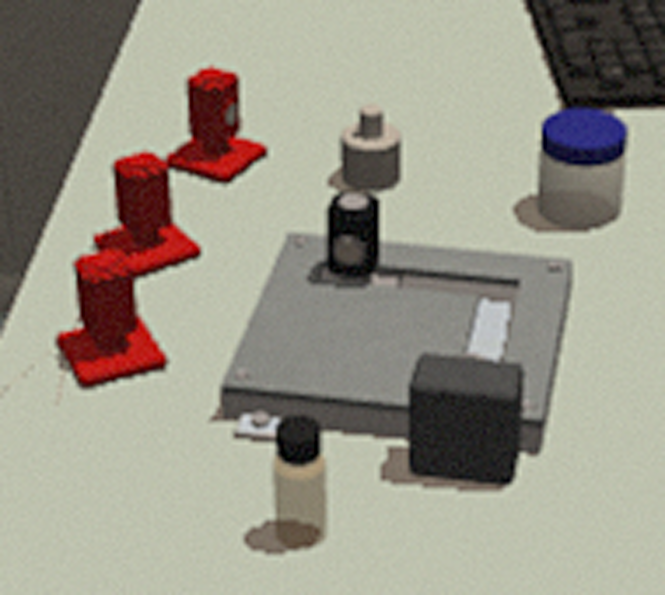

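```bash
cat >> h.py <<'E'
from scipy.spatial.transform import Rotation as Ro
C=np.array([.511,.0930]);A=np.radians(-6.8);M=np.array([[np.cos(A),-np.sin(A)],[np.sin(A),np.cos(A)]])
def s2w(x,y): return C+M@np.array([x,y])
def w2s(p): return M.T@(np.array(p)[:2]-C)
def plan(pts):
    "pts: world xyz -> tool shift mm"
    o=bot.get_obs();q=o['tool_rot'];R=Ro.from_quat([q[1],q[2],q[3],q[0]]).as_matrix()
    print('t',o['t'],'tcp',o['eef_pos'].round(4),'stage',(w2s(o['eef_pos'])*1000).round(1),'F',o['contact_force'].round(2),'w',round(o['gripper_width'],3),'toolx ang rel stage -y',np.degrees(np.arctan2(R[1,0],R[0,0])-A)+90,'tilt',R[:,2].round(3))
    for p in pts: print(np.round(p,3),(R.T@(np.array(p)-o['eef_pos'])*1000).round(1))
E
python3 - <<'E'
from h import *
print('shuttle stage',w2s((.480,.137)))
for n,p in(('vial',(.4705,-.06)),('die',(.479,.28)),('jar',(.6066,.251)),('lens',(.545,-.002))):print(n,w2s(p))
p=s2w(-.072,.040)
plan([(.46,-.15,.2),(*p,.16),(*p,.06)])
E
```

```text
shuttle stage [-0.03599171  0.04001996]
vial [-0.0220993  -0.15671908]
die [-0.05391644  0.18189562]
jar [0.07621968 0.16820797]
lens [ 0.0450092  -0.09030599]
t 0.2 tcp [ 0.2217 -0.6372  0.2214] stage [-200.8 -759.3] F [ 0.6   0.33 -0.12] w 1.0 toolx ang rel stage -y 25.980449958372034 tilt [-0.     0.001 -1.   ]
[ 0.46 -0.15  0.2 ] [-381.8 -385.2   21.8]
[0.444 0.141 0.16 ] [-662.  -466.    62.1]
[0.444 0.141 0.06 ] [-661.9 -466.   162.1]
```

Request:
step_arm:
  targets:
    - [-12, -12, 0, 2, 1]
    - [-36, -36, 1, 4, 1]
    - [-62, -62, 2, 6, 1]
    - [-88, -89, 4, 8, 1]
    - [-114, -115, 6, 10, 1]
    - [-140, -141, 8, 12, 1]
    - [-166, -168, 10, 14, 1]
    - [-192, -194, 11, 16, 1]
    - [-218, -220, 12, 18, 1]
    - [-244, -246, 14, 20, 1]
    - [-270, -272, 15, 22, 1]
    - [-296, -299, 17, 24, 1]
    - [-322, -325, 18, 26, 1]
    - [-348, -351, 20, 26, 1]
    - [-370, -374, 21, 26, 1]
    - [-382, -385, 22, 26, 1]
    - [-382, -385, 22, 26, 1]
    - [-382, -385, 22, 26, 1]

```text
t: 1.7
eef_pos: [0.4601, -0.1495, 0.1999]
tool_rot: [-0.0, -0.665, 0.747, 0.0]
contact_force: [-0.2, -0.7, 0.2]
gripper_width: 0.001
```

```bash
python3 - <<'E'
from h import *
p=s2w(-.072,.040)
plan([(*p,.16),(*p,.06)])
E
```

```text
t 1.7 tcp [ 0.4601 -0.1495  0.1999] stage [ -21.9 -246.8] F [-0.23 -0.68  0.19] w 0.001 toolx ang rel stage -y 0.11840955839929279 tilt [-0. -0. -1.]
[0.444 0.141 0.16 ] [-287.    49.5   39.9]
[0.444 0.141 0.06 ] [-287.    49.5  139.9]
```

Request:
step_arm:
  targets:
    - [-12, 2, 0, 0, 1]
    - [-40, 7, 0, 0, 1]
    - [-75, 13, 0, 0, 1]
    - [-110, 19, 0, 0, 1]
    - [-145, 25, 5, 0, 1]
    - [-180, 31, 10, 0, 1]
    - [-215, 37, 20, 0, 1]
    - [-250, 43, 30, 0, 1]
    - [-277, 48, 35, 0, 1]
    - [-287, 50, 40, 0, 1]
    - [-287, 50, 60, 0, 1]
    - [-287, 50, 85, 0, 1]
    - [-287, 50, 95, 0, 1]
    - [-287, 50, 95, 0, 1]

```text
t: 2.87
eef_pos: [0.4429, 0.1384, 0.1029]
tool_rot: [-0.002, -0.663, 0.749, 0.001]
contact_force: [-0.8, -0.5, 0.0]
gripper_width: -0.002
```

```bash
python3 - <<'E'
from h import *
p=s2w(-.072,.040)
plan([(*p,.06)])
for n in('side','top'):
    c=cam(n);save(c,n+'1.png')
    W=cloud(c)
    if n=='side':
        P=W[(abs(W[...,0]-p[0])<.06)&(abs(W[...,1]-p[1])<.06)&(W[...,2]>.067)&(W[...,2]<.13)];print('tip',P[:,2].min(),P[P[:,2]<.1].min(0),P[P[:,2]<.1].max(0))
E
```

```text
t 2.8667 tcp [0.4429 0.1384 0.1029] stage [-73.  37.] F [-0.8  -0.47  0.02] w -0.002 toolx ang rel stage -y -0.13590206823003825 tilt [-0.005 -0.002 -1.   ]
[0.444 0.141 0.06 ] [-3.1 -1.2 42.9]
tip 0.06731595662236514 [0.48593757 0.13147247 0.06731596] [0.48593757 0.13147247 0.06731596]
```

View pics/side1.png

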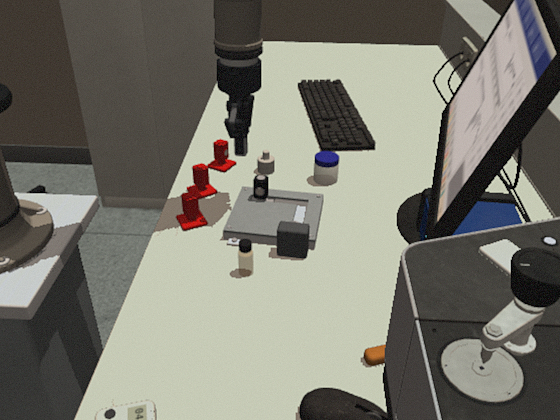

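View pics/top1.png

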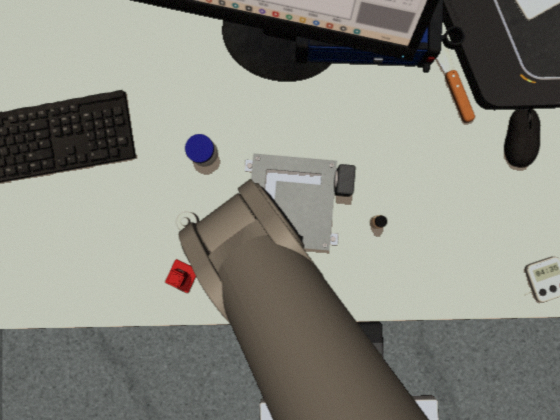

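```bash
python3 - <<'E'
from h import *
c=cam('side');W=cloud(c)
o=bot.get_obs();p=o['eef_pos'];print(o['t'],p)
print('proj tip',proj(c,p-[0,0,.022]),'tcp',proj(c,p))
for v in range(90,162,3):
  for u in (230,236,240,245): print(v,u,W[v,u].round(3),end=' ')
  print()
x0=cv2.resize(c['frame'][60:220,170:330],None,fx=3.7,fy=3.7,interpolation=cv2.INTER_CUBIC)
cv2.imwrite('pics/z2.png',x0[...,::-1])
E
```

```text
3.0167 [0.44512962 0.14011221 0.10584006]
proj tip [242.42403983 167.19151426] tcp [242.12657415 156.66814851]
90 230 [0.432 0.105 0.247] 90 236 [0.443 0.1   0.249] 90 240 [0.449 0.101 0.249] 90 245 [0.457 0.105 0.247] 
93 230 [0.432 0.104 0.242] 93 236 [0.443 0.102 0.243] 93 240 [0.45  0.098 0.245] 93 245 [0.457 0.105 0.242] 
96 230 [0.431 0.114 0.233] 96 236 [0.443 0.098 0.239] 96 240 [0.449 0.102 0.238] 96 245 [0.455 0.125 0.229] 
99 230 [0.432 0.103 0.232] 99 236 [0.442 0.104 0.232] 99 240 [0.449 0.103 0.232] 99 245 [0.455 0.125 0.224] 
102 230 [0.432 0.102 0.227] 102 236 [0.442 0.101 0.228] 102 240 [0.449 0.102 0.227] 102 245 [0.455 0.12  0.22 ] 
105 230 [0.432 0.1   0.222] 105 236 [0.442 0.104 0.221] 105 240 [0.449 0.1   0.223] 105 245 [0.455 0.12  0.215] 
108 230 [0.432 0.101 0.217] 108 236 [0.443 0.096 0.219] 108 240 [0.449 0.098 0.218] 108 245 [0.455 0.121 0.209] 
111 230 [0.428 0.124 0.202] 111 236 [0.443 0.094 0.215] 111 240 [0.449 0.099 0.213] 111 245 [0.454 0.125 0.202] 
114 230 [0.428 0.125 0.196] 114 236 [0.443 0.089 0.212] 114 240 [0.448 0.107 0.204] 114 245 [0.454 0.
[... 1044 characters left out ...]
0 [ 0.385  0.404 -0.001] 144 236 [0.435 0.137 0.133] 144 240 [0.444 0.126 0.138] 144 245 [0.452 0.132 0.136] 
147 230 [ 0.387  0.389 -0.001] 147 236 [0.436 0.131 0.13 ] 147 240 [0.443 0.127 0.132] 147 245 [0.452 0.132 0.13 ] 
150 230 [ 0.389  0.373 -0.001] 150 236 [0.435 0.134 0.122] 150 240 [0.443 0.129 0.125] 150 245 [0.452 0.132 0.124] 
153 230 [ 0.391  0.357 -0.   ] 153 236 [0.435 0.133 0.117] 153 240 [0.442 0.137 0.115] 153 245 [0.451 0.134 0.117] 
156 230 [ 0.392  0.348 -0.003] 156 236 [0.407 0.342 0.   ] 156 240 [0.416 0.343 0.   ] 156 245 [ 0.427  0.348 -0.002] 
159 230 [ 0.394  0.331 -0.002] 159 236 [ 0.408  0.328 -0.   ] 159 240 [ 0.417  0.335 -0.003] 159 245 [ 0.428  0.332 -0.001]
```

View pics/z2.png

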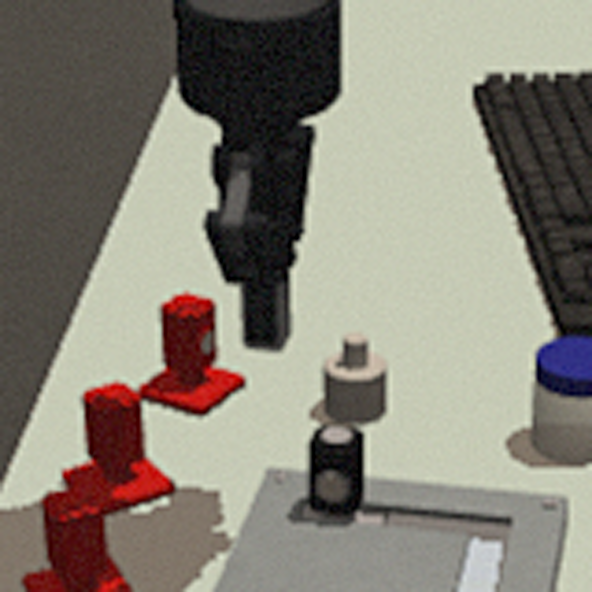

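The side view puts the fingertips at about (241,154), z≈0.114. The reported TCP implies z≈0.084, so there is a 30 mm disagreement. I'll check it again, now that the arm is still, before descending.

```bash
python3 - <<'E'
from h import *
for i in range(3):
  o=bot.get_obs()
  c=cam('side');W=cloud(c)
  col=W[:,241,:]; k=[v for v in range(130,200) if col[v,2]>.05 and abs(col[v,1]-.135)<.03]
  print(o['t'],o['eef_pos'].round(4),o['joint_vel'].round(3),max(k),col[max(k)])
c=cam('top');save(c,'top2.png');W=cloud(c)
q=o['q'];print(q)
# known check: bench & stage heights in both
s=cam('side')
print(np.median(cloud(s)[215:225,250:270,2]))
E
```

```text
3.0167 [0.4451 0.1401 0.1058] [-0.001 -0.012 -0.005 -0.007  0.001 -0.002 -0.002] 154 [0.44417844 0.13212037 0.11543284]
3.0667 [0.4454 0.1404 0.1061] [-0.002 -0.008 -0.006 -0.     0.002 -0.005 -0.003] 154 [0.44412239 0.13257562 0.11519516]
3.1167 [0.4453 0.1406 0.1062] [-0.005 -0.     0.     0.003  0.004 -0.005 -0.003] 154 [0.44400235 0.13355068 0.11468611]
[-0.10486118  0.32445936 -0.39056797  2.12555669  0.18566494  0.72099962
 -2.3075578 ]
0.019663185573390023
```

The two settled readings agree: the fingertips look about 31 mm higher than reported. I'll descend in stages, checking the camera and the force each time. The first stop is TCP 0.060, which is safe under either reading.

Request:
step_arm:
  targets:
    - [0, 0, 8, 0, 1]
    - [0, 0, 18, 0, 1]
    - [0, 0, 28, 0, 1]
    - [0, 0, 38, 0, 1]
    - [0, 0, 45, 0, 1]
    - [0, 0, 45, 0, 1]
    - [0, 0, 45, 0, 1]

```text
t: 3.85
eef_pos: [0.4438, 0.1406, 0.0592]
tool_rot: [-0.001, -0.664, 0.748, 0.0]
contact_force: [-0.8, 0.8, 0.2]
gripper_width: -0.0
```

```bash
python3 - <<'E'
from h import *
plan([])
c=cam('side');W=cloud(c)
for u in (236,241,246):
  col=W[:,u,:]; k=[v for v in range(130,220) if col[v,2]>.03 and abs(col[v,1]-.135)<.03]
  if k: print(max(k),col[max(k)])
x0=cv2.resize(c['frame'][80:240,170:330],None,fx=3.7,fy=3.7,interpolation=cv2.INTER_CUBIC)
cv2.imwrite('pics/z3.png',x0[...,::-1])
E
```

```text
t 3.85 tcp [0.4438 0.1406 0.0592] stage [-72.4  39.3] F [-0.77  0.83  0.22] w -0.0 toolx ang rel stage -y 0.00016786653962697073 tilt [-0.002 -0.    -1.   ]
174 [0.43314219 0.13651617 0.07086528]
176 [0.4429926  0.13189914 0.06960263]
176 [0.45191429 0.13567126 0.06781513]
```

View pics/z3.png

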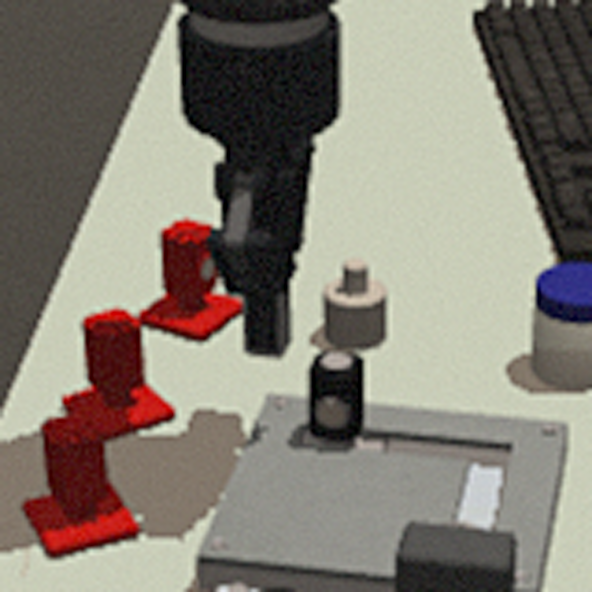

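The picture shows the tips at about z 0.069, above the post top, with no contact force. The camera holds up, so the tip sits about 10 mm above the reported TCP and I trust the camera for height. I'll descend further with checks.

Request:
step_arm:
  targets:
    - [0, 0, 6, 0, 1]
    - [0, 0, 12, 0, 1]
    - [0, 0, 18, 0, 1]
    - [0, 0, 18, 0, 1]
    - [0, 0, 18, 0, 1]

```text
t: 4.32
eef_pos: [0.444, 0.1405, 0.0415]
tool_rot: [-0.001, -0.664, 0.748, 0.0]
contact_force: [-0.0, 0.1, 0.2]
gripper_width: -0.001
```

```bash
cat >> h.py <<'E'
def tips(us,yr,n=None):
    c=cam('side');W=cloud(c)
    for u in us:
        col=W[:,u,:]; k=[v for v in range(130,260) if col[v,2]>.025 and abs(col[v,1]-yr)<.03]
        if k: print('tip',u,max(k),col[max(k)].round(4))
    if n:
        x0=cv2.resize(c['frame'][80:240,170:330],None,fx=3.7,fy=3.7,interpolation=cv2.INTER_CUBIC)
        cv2.imwrite('pics/'+n,x0[...,::-1])
E
python3 - <<'E'
from h import *
plan([]);tips((236,241,246),.135,'z4.png')
E
```

```text
t 4.3167 tcp [0.444  0.1405 0.0415] stage [-72.2  39.2] F [-0.03  0.07  0.24] w -0.001 toolx ang rel stage -y -0.010952150964911311 tilt [-0.001 -0.    -1.   ]
tip 236 179 [0.4327 0.1374 0.0595]
tip 241 184 [0.4422 0.1343 0.0509]
tip 246 185 [0.4515 0.1352 0.0485]
```

Request:
step_arm:
  targets:
    - [0, 0, 5, 0, 1]
    - [0, 0, 10, 0, 1]
    - [0, 0, 11, 0, 1]
    - [0, 0, 11, 0, 1]
    - [0, 0, 11, 0, 1]

```text
t: 4.78
eef_pos: [0.4443, 0.1407, 0.0309]
tool_rot: [-0.0, -0.664, 0.748, 0.0]
contact_force: [0.3, 1.1, 0.3]
gripper_width: -0.002
```

```bash
python3 - <<'E'
from h import *
plan([]);tips((236,241,246),.135,'z5.png')
E
```

```text
t 4.7833 tcp [0.4443 0.1407 0.0309] stage [-71.9  39.4] F [0.25 1.06 0.27] w -0.002 toolx ang rel stage -y -0.012117773923463915 tilt [-0. -0. -1.]
tip 236 174 [0.4333 0.1357 0.0713]
tip 241 189 [0.4422 0.1325 0.0409]
tip 246 189 [0.4517 0.1321 0.0416]
```

View pics/z5.png

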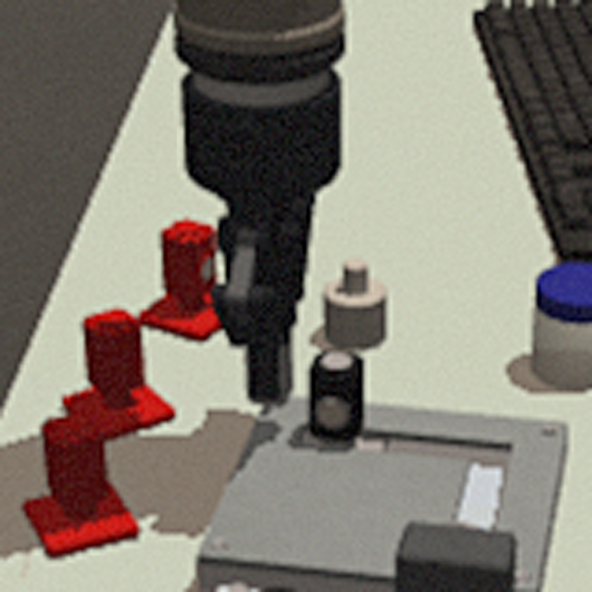

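The tips are at z≈0.040, beside the post and behind its near side, with the post at about (335,395) in the zoom. Now I push along +x of the stage, which is tool -y.

Request:
step_arm:
  targets:
    - [0, -4, 0, 0, 1]
    - [0, -8, 0, 0, 1]
    - [0, -12, 0, 0, 1]
    - [0, -17, 0, 0, 1]
    - [0, -22, 0, 0, 1]
    - [0, -27, 0, 0, 1]
    - [0, -32, 0, 0, 1]
    - [0, -37, 0, 0, 1]
    - [0, -42, 0, 0, 1]
    - [0, -47, 0, 0, 1]
    - [0, -52, 0, 0, 1]
    - [0, -57, 0, 0, 1]
    - [0, -60, 0, 0, 1]
    - [0, -60, 0, 0, 1]

```text
t: 6.0
eef_pos: [0.5049, 0.1334, 0.031]
tool_rot: [0.0, -0.664, 0.748, -0.0]
contact_force: [-1.1, -0.2, 0.4]
gripper_width: -0.003
```

```bash
cat >> h.py <<'E'
def post():
    c=cam('side');W=cloud(c)
    t=(W[...,2]>.055)&(W[...,2]<.070)
    S=(W[...,:2]-C)@M
    t&=(S[...,0]>-.065)&(S[...,0]<.075)&(S[...,1]>-.062)&(S[...,1]<.062)
    return c,W,S,t
E
python3 - <<'E'
from h import *
plan([])
c=cam('side')
x0=cv2.resize(c['frame'][80:260,170:350],None,fx=3.3,fy=3.3,interpolation=cv2.INTER_CUBIC)
cv2.imwrite('pics/z6.png',x0[...,::-1])
E
```

```text
t 6.0 tcp [0.5049 0.1334 0.031 ] stage [-10.8  39.4] F [-1.07 -0.16  0.41] w -0.003 toolx ang rel stage -y -0.051126601365410806 tilt [ 0.001  0.    -1.   ]
```

View pics/z6.png

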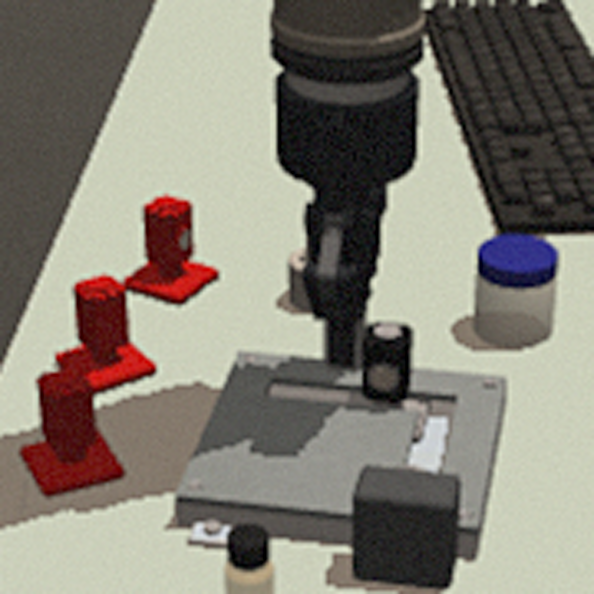

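The post moves ahead of the finger along the slot, at about (387,362) in the zoom. On to the corner.

Request:
step_arm:
  targets:
    - [0, -4, 0, 0, 1]
    - [0, -8, 0, 0, 1]
    - [0, -12, 0, 0, 1]
    - [0, -16, 0, 0, 1]
    - [0, -20, 0, 0, 1]
    - [0, -24, 0, 0, 1]
    - [0, -27, 0, 0, 1]
    - [0, -30, 0, 0, 1]
    - [0, -32, 0, 0, 1]
    - [0, -34, 0, 0, 1]
    - [0, -34, 0, 0, 1]
    - [0, -34, 0, 0, 1]

```text
t: 7.05
eef_pos: [0.5375, 0.1295, 0.0309]
tool_rot: [-0.0, -0.664, 0.748, 0.0]
contact_force: [-0.9, 0.2, 0.4]
gripper_width: 0.0
```

```bash
python3 - <<'E'
from h import *
plan([])
c,W,S,t=post()
# black post columns right of finger at z .045-.063, x stage>.03
m=(W[...,2]>.035)&(W[...,2]<.068)&(S[...,0]>.025)&(S[...,0]<.075)&(S[...,1]>.0)&(S[...,1]<.07)
m2=m&(W[...,2]>.060);P=S[m2];print(m.sum(),m2.sum(),P.min(0),P.max(0))
P=S[m&(W[...,2]<.058)];print(P.min(0),P.max(0),np.percentile(P,[2,50,98],axis=0))
x0=cv2.resize(c['frame'][80:260,170:350],None,fx=3.3,fy=3.3,interpolation=cv2.INTER_CUBIC)
cv2.imwrite('pics/z7.png',x0[...,::-1])
E
```

```text
t 7.05 tcp [0.5375 0.1295 0.0309] stage [22.  39.4] F [-0.89  0.18  0.35] w 0.0 toolx ang rel stage -y -0.012903069977795667 tilt [-0. -0. -1.]
340 130 [0.02631372 0.02320764] [0.05977174 0.0535625 ]
[0.02502381 0.02154054] [0.0598167  0.04624645] [[0.02668625 0.02297137]
 [0.0439221  0.02769646]
 [0.05967093 0.03876899]]
```

View pics/z7.png

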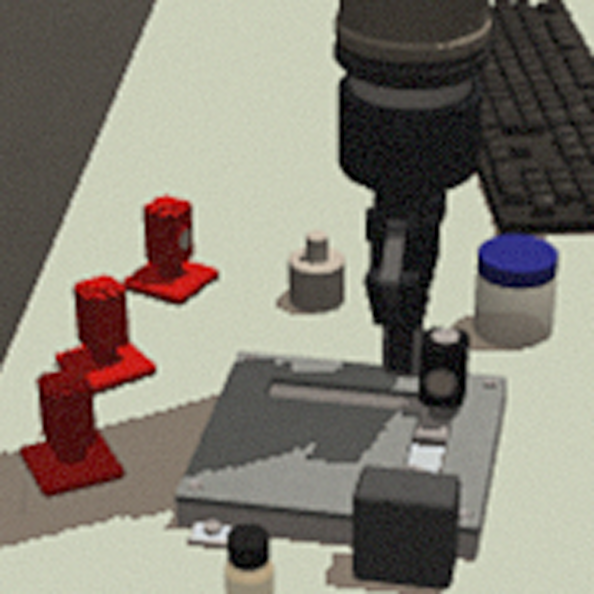

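The far face is at stage x 59.8 mm, which puts the axis at 46.7 mm, at the corner stop. Now I back off, go round to the +y side, and line up with x≈45.

Request:
step_arm:
  targets:
    - [0, 5, 0, 0, 1]
    - [0, 12, 0, 0, 1]
    - [0, 15, 0, 0, 1]
    - [-6, 15, 0, 0, 1]
    - [-16, 15, 0, 0, 1]
    - [-28, 15, 0, 0, 1]
    - [-38, 15, 0, 0, 1]
    - [-44, 15, 0, 0, 1]
    - [-46, 15, 0, 0, 1]
    - [-46, 10, 0, 0, 1]
    - [-46, 0, 0, 0, 1]
    - [-46, -12, 0, 0, 1]
    - [-46, -20, 0, 0, 1]
    - [-46, -24, 0, 0, 1]
    - [-46, -24, 0, 0, 1]
    - [-46, -24, 0, 0, 1]

```text
t: 8.43
eef_pos: [0.5669, 0.1719, 0.0308]
tool_rot: [-0.0, -0.664, 0.748, 0.0]
contact_force: [-0.9, 0.8, 0.2]
gripper_width: -0.0
```

```bash
python3 - <<'E'
from h import *
plan([])
c,W,S,t=post()
m=(W[...,2]>.060)&(W[...,2]<.068)&(S[...,0]>.015)&(S[...,0]<.075)&(S[...,1]>.0)&(S[...,1]<.06)
P=S[m];print(m.sum(),P.min(0),P.max(0))
x0=cv2.resize(c['frame'][80:260,170:350],None,fx=3.3,fy=3.3,interpolation=cv2.INTER_CUBIC)
cv2.imwrite('pics/z8.png',x0[...,::-1])
E
```

```text
t 8.4333 tcp [0.5669 0.1719 0.0308] stage [46.2 85. ] F [-0.91  0.82  0.23] w -0.0 toolx ang rel stage -y -0.06324100516211217 tilt [-0. -0. -1.]
105 [0.03436656 0.02500231] [0.05965583 0.05418251]
```

View pics/z8.png

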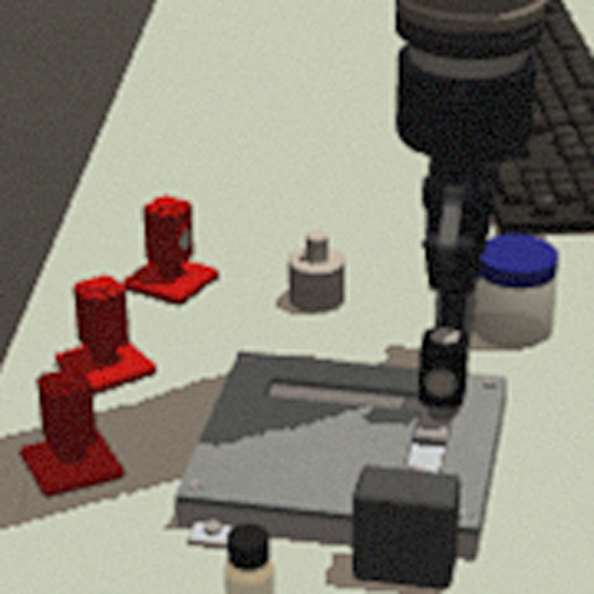

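The finger now stands behind the post on its +y side; the post is unmoved at x 47 mm, about (441,370) in the zoom. Now I push along -y, which is tool +x.

Request:
step_arm:
  targets:
    - [4, 0, 0, 0, 1]
    - [8, 0, 0, 0, 1]
    - [12, 0, 0, 0, 1]
    - [16, 0, 0, 0, 1]
    - [21, 0, 0, 0, 1]
    - [26, 0, 0, 0, 1]
    - [31, 0, 0, 0, 1]
    - [36, 0, 0, 0, 1]
    - [41, 0, 0, 0, 1]
    - [46, 0, 0, 0, 1]
    - [51, 0, 0, 0, 1]
    - [56, 0, 0, 0, 1]
    - [61, 0, 0, 0, 1]
    - [66, 0, 0, 0, 1]
    - [70, 0, 0, 0, 1]
    - [70, 0, 0, 0, 1]

```text
t: 9.82
eef_pos: [0.5586, 0.1013, 0.0309]
tool_rot: [-0.0, -0.663, 0.748, -0.0]
contact_force: [-0.4, 0.1, 0.5]
gripper_width: -0.004
```

```bash
python3 - <<'E'
from h import *
plan([])
c,W,S,t=post()
m=(W[...,2]>.060)&(W[...,2]<.068)&(S[...,0]>.015)&(S[...,0]<.075)&(S[...,1]>-.06)&(S[...,1]<.05)
P=S[m];print(m.sum(),P.min(0),P.max(0))
x0=cv2.resize(c['frame'][80:260,170:350],None,fx=3.3,fy=3.3,interpolation=cv2.INTER_CUBIC)
cv2.imwrite('pics/z9.png',x0[...,::-1])
E
```

```text
t 9.8167 tcp [0.5586 0.1013 0.0309] stage [46.3 13.9] F [-0.37  0.1   0.48] w -0.004 toolx ang rel stage -y -0.0965778205894452 tilt [-0.    -0.001 -1.   ]
163 [ 0.03388192 -0.02993981] [0.05969361 0.01261896]
```

View pics/z9.png

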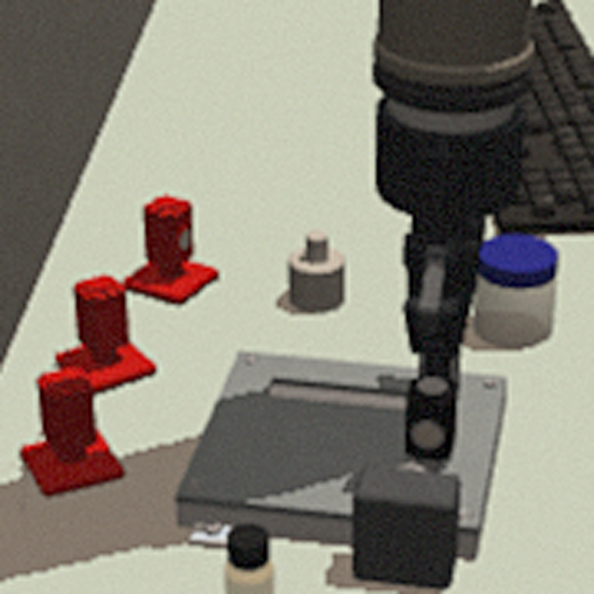

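The post is sliding down the second leg, at about (430,418) in the zoom, with its axis near y≈-15 mm. I'll push the remaining 26 mm or so gently to the stop.

Request:
step_arm:
  targets:
    - [3, 0, 0, 0, 1]
    - [6, 0, 0, 0, 1]
    - [9, 0, 0, 0, 1]
    - [12, 0, 0, 0, 1]
    - [15, 0, 0, 0, 1]
    - [18, 0, 0, 0, 1]
    - [20, 0, 0, 0, 1]
    - [22, 0, 0, 0, 1]
    - [24, 0, 0, 0, 1]
    - [25, 0, 0, 0, 1]
    - [26, 0, 0, 0, 1]
    - [26, 0, 0, 0, 1]
    - [26, 0, 0, 0, 1]

```text
t: 10.95
eef_pos: [0.5555, 0.0769, 0.031]
tool_rot: [-0.0, -0.664, 0.748, -0.0]
contact_force: [0.5, 0.7, 0.4]
gripper_width: 0.001
```

```bash
cat > m.py <<'E'
from h import *
import sys
plan([])
c,W,S,t=post()
m=(W[...,2]>.060)&(W[...,2]<.068)&(S[...,0]>.015)&(S[...,0]<.075)&(S[...,1]>-.07)&(S[...,1]<.05)
P=S[m];print(m.sum(),P.min(0),P.max(0),np.percentile(P[:,1],[2,5]))
x0=cv2.resize(c['frame'][80:260,170:350],None,fx=3.3,fy=3.3,interpolation=cv2.INTER_CUBIC)
cv2.imwrite('pics/'+sys.argv[1],x0[...,::-1])
E
python3 m.py z10.png
```

```text
t 10.95 tcp [0.5555 0.0769 0.031 ] stage [ 46.1 -10.7] F [0.52 0.7  0.36] w 0.001 toolx ang rel stage -y -0.021996645495832468 tilt [-0. -0. -1.]
173 [ 0.03406262 -0.05349191] [ 0.05973382 -0.01402174] [-0.05278287 -0.05049521]
```

View pics/z10.png

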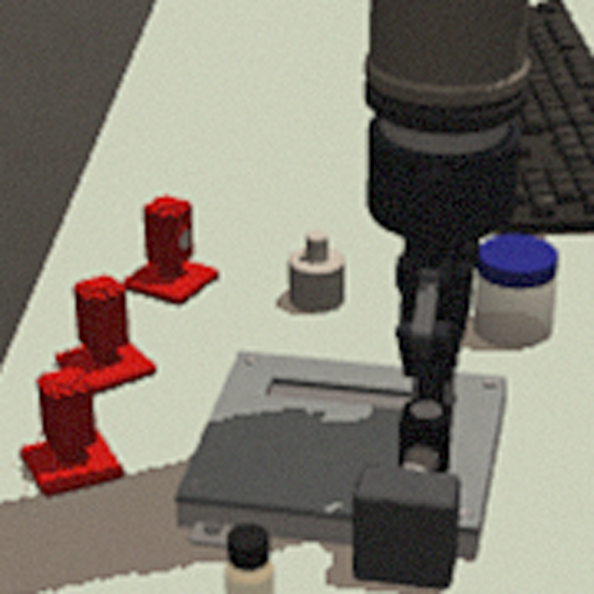

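Request:
step_arm:
  targets:
    - [1, 0, 0, 0, 1]
    - [2, 0, 0, 0, 1]
    - [3, 0, 0, 0, 1]
    - [4, 0, 0, 0, 1]
    - [4, 0, 0, 0, 1]
    - [4, 0, 0, 0, 1]

```text
t: 11.5
eef_pos: [0.5551, 0.073, 0.031]
tool_rot: [-0.0, -0.664, 0.748, 0.0]
contact_force: [0.5, 0.3, 0.4]
gripper_width: 0.001
```

```bash
python3 m.py z11.png
```

```text
t 11.5 tcp [0.5551 0.073  0.031 ] stage [ 46.1 -14.7] F [0.52 0.27 0.36] w 0.001 toolx ang rel stage -y -0.02372157887701576 tilt [-0. -0. -1.]
175 [ 0.0337438  -0.05742015] [ 0.05975592 -0.01502131] [-0.05581667 -0.05475711]
```

Request:
step_arm:
  targets:
    - [1, 0, 0, 0, 1]
    - [2, 0, 0, 0, 1]
    - [3, 0, 0, 0, 1]
    - [3, 0, 0, 0, 1]
    - [3, 0, 0, 0, 1]

```text
t: 11.97
eef_pos: [0.5552, 0.0714, 0.0315]
tool_rot: [0.001, -0.664, 0.748, 0.0]
contact_force: [-0.4, 5.6, 4.3]
gripper_width: 0.006
```

```bash
python3 m.py z12.png
```

```text
t 11.9667 tcp [0.5552 0.0714 0.0315] stage [ 46.5 -16.2] F [-0.39  5.63  4.28] w 0.006 toolx ang rel stage -y 0.03432308889188107 tilt [ 0.001  0.002 -1.   ]
185 [ 0.03426292 -0.05951514] [ 0.05992896 -0.0190133 ] [-0.05784471 -0.05633619]
```

The reaction force rose to 5.6 N along +y, so the shuttle is against its end stop. Next I back off along +y, then raise the arm clear.

Request:
step_arm:
  targets:
    - [-2, 0, 0, 0, 1]
    - [-6, 0, 0, 0, 1]
    - [-14, 0, 0, 0, 1]
    - [-24, 0, 0, 0, 1]
    - [-30, 0, 0, 0, 1]
    - [-30, 0, -8, 0, 1]
    - [-30, 0, -25, 0, 1]
    - [-30, 0, -50, 0, 1]
    - [-30, 0, -80, 0, 1]
    - [-30, 0, -110, 0, 1]
    - [-30, 0, -140, 0, 1]
    - [-30, 0, -160, 0, 1]
    - [-30, 0, -170, 0, 1]
    - [-30, 0, -170, 0, 1]

```text
t: 13.18
eef_pos: [0.5596, 0.1001, 0.2037]
tool_rot: [0.002, -0.664, 0.748, -0.001]
contact_force: [0.1, 0.0, -0.8]
gripper_width: 0.004
```

```bash
python3 - <<'E'
from h import *
from scipy import ndimage
plan([])
for n in('side','top'):
  c=cam(n);save(c,n+'9.png');W=cloud(c);S=(W[...,:2]-C)@M
  m=(W[...,2]>.060)&(W[...,2]<.071)&(S[...,0]>.015)&(S[...,0]<.075)&(S[...,1]>-.070)&(S[...,1]<.05)
  P=S[m]
  if m.sum():print(n,'shuttle',m.sum(),P.min(0),P.max(0),(P.min(0)+P.max(0))/2)
  t=(W[...,2]>0.035)&(W[...,2]<.075)&(W[...,0]>.43)&(W[...,0]<.65)&(abs(W[...,1]-.1)<.23)
  l,N=ndimage.label(t)
  for i in range(1,N+1):
    q=l==i
    if q.sum()<15: continue
    P=W[q];zt=np.percentile(P[:,2],95);T=P[P[:,2]>zt-.006]
    print(n,q.sum(),zt.round(3),((T.max(0)+T.min(0))/2).round(4))
E
```

```text
t 13.1833 tcp [0.5596 0.1001 0.2037] stage [47.5 12.8] F [ 0.06  0.04 -0.79] w 0.004 toolx ang rel stage -y -0.026395047473698696 tilt [ 0.005  0.001 -1.   ]
side shuttle 128 [ 0.03397841 -0.05671225] [ 0.05967153 -0.02679299] [ 0.04682497 -0.04175262]
side 52 0.047 [0.4794 0.2791 0.0447]
side 413 0.056 [0.6067 0.2481 0.0534]
side 908 0.064 [0.5521 0.0458 0.0628]
side 268 0.061 [ 0.4702 -0.061   0.059 ]
top 708 0.059 [0.6065 0.2521 0.0572]
top 68 0.05 [0.4788 0.2805 0.0477]
```

View pics/side9.png

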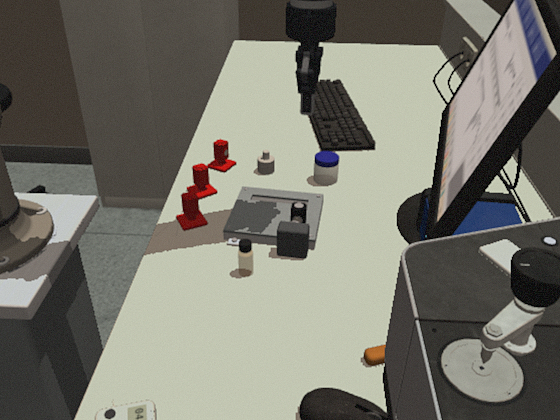

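View pics/top9.png

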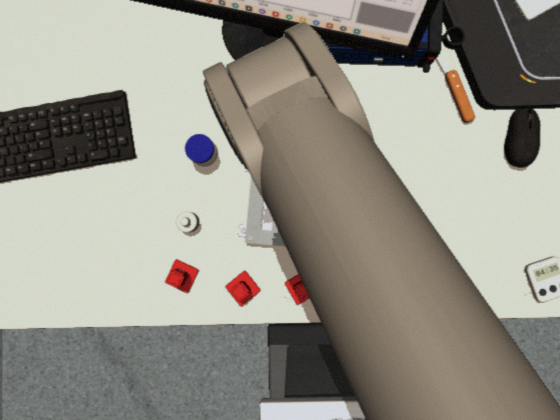

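The shuttle stands at home at about (298,211) in the side view, with its axis near (46.8, -41.8) mm. The vial, die and jar are where they started, and the arm is clear.

```bash
python3 -c "
from station import bot
o=bot.get_obs();print(o['t'],o['joint_vel'].round(3),o['contact_force']);print(bot.hand_in())"
```

```text
13.2833 [-0.001  0.024  0.005  0.02  -0.001 -0.002 -0.002] [ 0.03150779  0.09111172 -0.09230737]
the job is handed in; nothing more can be done
None
```

The shuttle is home at the end of the second leg, and I handed the job in at about 13.3 s; no verdict is reported. I used only the outside of the closed fingers, pushing on the -x side to the corner and then on the +y side to the end stop. I did not pinch or lift the shuttle.

**Last checks:**
- **Corner:** the shuttle's axis was at stage x ≈ 46.7 mm before I turned.
- **Home:** the side camera puts the axis at about (46.8, -41.8) mm against the nominal (45, -40), within the 2 mm of play. The last push met about 5.6 N at the stop.
- **Bystanders:** the vial, die and jar are upright and within about 2 mm of where they started. The top view could not confirm the vial because the arm hid it; the side view did.
- **Arm:** raised clear, with essentially no contact force.

**Disagreement:** the side camera showed the fingertips about 31 mm higher than the reported tool height and the 22 mm fingertip reach imply. I went by the camera and came down in checked steps. There was no contact where the reported values had the tips inside the stage, so the camera was right. I did not find the cause.

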